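Reseal the canister with its inner lid and keep the outer lid in hand

ROBOT

A 7-joint arm with a two-finger parallel gripper is mounted at the origin on a cart in front of the work surface, level with it; the furniture and walls round the work are solid. World frame = base frame: x ahead of the robot, y to its left, z up, the work surface at z = 0. Lengths are in m, angles in rad, forces in N, time in s.
With the tool pointing down it reaches from about 0.4 to 0.875 m from the base axis. Payload 19.3 kg.
Tool frame: the origin (TCP) lies between the finger pads, 19 mm behind the fingertips; this is the grasp point; z points along the fingers, x is the direction in which the jaws open and shut, and the axes are right-handed (so a half turn about z gives the same grasp; the last joint's range is limited). The gripper opens to 85 mm and grips with 20 to 120 N. Pads are 22 mm wide; open, the fingers measure 114 mm over their backs; the gripper's body (76 mm by 85 mm) begins 54 mm behind the grasp point. The pads swing forward as they close: fully open they stand 13 mm farther back than shut.
Start: joints at [-1.231, 0.521, -0.036, 1.599, 0.021, 1.021, -0.113], TCP at [0.249, 0.573, 0.25] pointing down, gripper open.
Joint ranges: [-2.91, 2.91], [-0.3, 2.13], [-1.5, 1.42], [0.17, 2.43], [-1.26, 4.41], [0.16, 1.93], [-2.52, 2.52]. Speed limits (rad/s): [1.89, 1.89, 2.39, 2.39, 3.01, 3.01, 3.01].

INTERFACE

Orientations are given as a rotation vector (axis times angle).
In Python, from cell import arm gives the robot as it stands. The module is installed in compiled form; this text tells all that it offers.
- The arm moves only by the tool jog_arm, never from a script. Its argument "deltas" is a list of rows, each a list of 7 numbers: the turn, a rotation vector about the world's x, y, z in degrees, then the shift along the world's x, y, z in m, then the opening, from 0 (shut) to 1 (fully open). In form: [[rx, ry, rz, x, y, z, fingers], ...]. A call has 1 to 5 rows; each row shifts and turns the pose as measured when the row begins; what a row does not reach is not made up. A row lasts 1/8 s, in which the tool goes at most 62.5 mm and 10.7 degrees, less where a joint would pass 70% of its speed; a pose out of reach is approached as far as the arm can. A call is refused whole if a number of a shift passes 0.0625 or a number of a turn 10.7, either way. A call with a gripper value outside its range is refused whole. The fingers move at their own pace and stop on an object; "squeeze" is the grip in N (left out, the last holds). Time passes only in rows, so rows that do not move let the fingers close. It gives the time, the measured TCP pose, the force and the opening at its end, in the units of the state.
- arm.observe(): the state, without advancing time (a new reading comes with each control period).
- arm.get_image(name): name is "side" or "top"; returns a dict with "pixels" (480x640x3 uint8, blue, green, red), "range_z" (480x640 float32, m along the optical axis (not along the pixel's ray), 0 where there is no reading), "K" (3x3 intrinsics, pixels), "camera_from_world" (4x4, takes a point from world to camera coordinates). Camera axes: x right, y down, z forward; pixel columns grow to the right and rows downward; lengths in m; the calibration is good to about 2 mm. A picture is of the moment at which its call begins.
- arm.finish_job(): hands the job in, once; it reports no verdict.
Trained networks look in a picture, given as the dict that the camera call returned (one of the last four; its "shot" number tells which), for a name from the list of things; names that differ only in an ending like _2 or _b are one class to them, and where a whole thing is asked for, a point or a joint stands for the part that bears it (a point fixed in the world has none). Each returns a list of dicts, best first, with "confidence" (0 to 1); they miss things now and then, are a little off and sometimes report something else, mostly with a low value. They report only what shows in the picture. A call takes as long as a camera call.
- arm.recognise(picture, query): "position" ([column, row] in pixels, amid what is visible of it).
- arm.masks_of(picture, query): "region" (480x640 bool, what is visible of it) and "position" ([column, row] in pixels, amid what is visible of it).
- arm.mark_of(picture, query): "position" ([column, row] in pixels: a listed point, or the origin of a listed thing).
The state is a dict: "time_s": time; "joint_positions": joint angles; "dq": joint speeds; "joint_torque": joint torques, N m; "tool_pos": TCP position; "tcp_rot": TCP orientation; "contact_force": force on the tool from outside, world axes, zero at the start; "ft_torque": the same for the moment, N m; "finger_gap": finger opening in m.
Only numpy, scipy, OpenCV 4.12 (cv2) and the standard library are available. Lean on these libraries where they do the work, as an engineer would, in place of code of your own. Each camera call takes 0.05 s, during which the arm holds its last target. There are 200 camera calls.

TASK

The canister's two lids hang nested together by the loop on the hook of the drying stand: lift the pair up and off the hook, set it down gently on the canister so that the inner lid drops fully home in the rim, then unlock the outer lid with part of a turn counter-clockwise and lift it off alone, leaving the inner lid seated in the canister. Handle only the outer lid by its loop, do not shove the canister or the things around, and finish while still holding the outer lid level, well clear above the inner lid (a hand's breadth) and touching nothing else.

Things in the scene. Friction and masses are not known exactly. Their poses are not given: they have to be found in the camera images.
- canister: open double-walled steel canister, loose on the worktop, 0.75 kg: 94 mm outside diameter, 100 mm high, mouth 74 mm across. Two notches, 18 mm wide and 10 mm deep, are cut through the rim on two sides, at its own +y and -y axis (half-turn symmetric). Origin: centre of its underside, z up.
- hook_stand: fixed drying stand, wooden base 160 x 90 x 18 mm; a dark steel strap 14 mm wide, 4 mm thick, rises at x = +85 mm and bends over into a level arm along the stand's x axis, ending in an upturned tip at x = -26 mm (robot's side). Origin: on the worktop straight under the hanging point. Nothing rises above the tip, whose top is 185 mm high.
- hook_seat (a point): where the loop's bar rests on top of the stand's arm, 175 mm above the worktop; axes as hook_stand. The loop comes off by rising 12 to 30 mm (higher, and the outer lid's top meets the arm from below), then going 45 mm or more along -x, past the tip.
- outer_lid: outer lid: steel cap 94 mm in diameter, 20 mm high, 0.13 kg, with a standing loop. Origin: centre of the skirt's lower edge, z up, flat top at z = 20 mm. Four claws inside carry the inner lid by four lugs, like a bayonet; locked as it hangs, with the two lids' axes parallel. A stop prevents turning it clockwise (from above) against the inner lid.
- outer_lid_claws (a point): same axes, 5.5 mm above the outer lid's origin, level of the claws. Turned counter-clockwise (from above) the outer lid is free of the inner one at 32 to 52 degrees, 42 is the middle. It turns easily with its origin 2 to 4.5 mm above the inner lid's origin; 1.5 mm: pressed fully down on it; 5.5 mm: claws pulling on the lugs, as while hanging.
- loop_grip (a point): middle of the loop, 46 mm above the outer lid's origin, good for the TCP; axes as outer_lid. The loop is a flat strap in the lid's y-z plane: 46 mm over its two upright legs (each 5 mm thick in y, 9 mm wide in x), inner height 38 mm, bar at 58 to 63 mm. Fingers from above closing along y, one outside each leg, pass either side of the hook's arm.
- inner_lid: inner lid, grey plastic, 0.09 kg, hanging inside the outer lid: flange 84 mm in diameter, plug 66 mm in diameter reaching 14 mm below it, hub and four lugs above. Origin: centre of the flange's underside, the face that lands on the canister's rim; z up. Fully home this origin is level with the rim, 100 mm above the canister's origin.
- inner_lid_key (a point): one of the inner lid's two keys (lower end, 35 mm off the axis on its +y side, 7 mm below its origin; the other is across, on its -y side). Keys are 10 mm wide, stick down 7 mm under the flange and drop into the rim's notches; beside the notches the lid stands 7 mm too high. As it hangs, the keys lie in the plane of the loop and show below the skirt.
- spice_jar_mid: bystander: spice jar with a green lid, 46 mm across, 106 mm high, standing between stand and canister; origin: centre of its underside
- jug: bystander: yellow jug with a handle, 115 x 170 mm, 170 mm high, on the right; origin: centre of its underside
- tin: bystander: food tin, 76 mm across, 110 mm high, at the back right; origin: centre of its underside
- spice_back: bystander: spice jar with a dark lid, 44 mm across, 105 mm high, at the back; origin: centre of its underside
- herbs: bystander: herb shaker with a green lid, 44 mm across, 120 mm high, at the back; origin: centre of its underside

How it is judged:
By the outcome, as a careful person would: the job done as asked, in the order asked, and still so for the second after the job is handed in, while the arm keeps its last pose, push and grip.
It also fails if it takes over 48 s, if anything falls off the work surface, if the arm or the gripper's body presses on something with over 40 N, if the wrist force passes 120 N, or if a joint passes its speed limit or range.

## Working session

There is one attempt and no reset: what is moved stays moved. The work goes in short steps, Python scripts to look and compute and a tool call to move; the robot and the scene stay as the last step left them, time stands still between calls to the robot, and variables do not carry over. Pictures are saved under pics/ and viewed, about 8 in all and at most 12, crops included, and the job is handed in when it is done.

Besides the shell and the picture viewer there is one more tool, called after "Request:" as a command line: name --pt "numbers of a row" for each row, then --argument value for the rest. jog_arm: Moves the arm, as the interface text tells. Its arguments: {"type":"object","properties":{"deltas":{"type":"array"},"squeeze":{"type":"number"}},"required":["deltas"]}

```bash
mkdir -p pics; cat > h.py <<'E'
import numpy as np, cv2
from cell import arm
def ray(p,uv):
    T=np.linalg.inv(p["camera_from_world"]); d=np.linalg.inv(p["K"])@[uv[0],uv[1],1.]
    return T[:3,3],T[:3,:3]@d
def at_z(p,uv,z):
    o,d=ray(p,uv); return o+d*(z-o[2])/d[2]
def cloud(p):
    o,_=ray(p,(0,0)); T=np.linalg.inv(p["camera_from_world"]); Ki=np.linalg.inv(p["K"])
    v,u=np.mgrid[:480,:640]; d=np.stack([u,v,np.ones_like(u)],-1)@Ki.T*p["range_z"][...,None]
    return d@T[:3,:3].T+T[:3,3]
def tri(a,ua,b,ub):
    A=np.zeros((3,3));y=np.zeros(3)
    for p,u in((a,ua),(b,ub)):
        o,d=ray(p,u);d/=np.linalg.norm(d);M=np.eye(3)-np.outer(d,d);A+=M;y+=M@o
    return np.linalg.solve(A,y)
E
python3 - <<'E'
from h import *
np.set_printoptions(precision=4,suppress=True)
P={n:arm.get_image(n) for n in("side","top")}
for n,p in P.items():
    cv2.imwrite(f"pics/{n}0.png",p["pixels"]); print(n,np.linalg.inv(p["camera_from_world"])[:3,3],p["K"][0,0])
    C=cloud(p)
    for q in["canister","hook_stand","hook_seat","outer_lid","outer_lid_claws","loop_grip","inner_lid","inner_lid_key","spice_jar_mid","jug"]:
        for r in arm.mark_of(p,q)[:2]:
            u,v=np.round(r["position"]).astype(int); print(n,q,r["position"],round(r["confidence"],2),C[min(v,479),min(u,639)])
s=arm.observe();print(s["time_s"],s["tool_pos"],s["tcp_rot"],s["finger_gap"])
E
```

```text
side [ 0.3085 -0.3574  0.8921] 443.91916872807064
side canister [308.7, 335.5] 0.91 [ 0.4579 -0.1731  0.0181]
side hook_stand [209.2, 231.5] 0.64 [0.452  0.1485 0.0259]
side hook_seat [191.3, 188.4] 0.65 [0.4593 0.1617 0.177 ]
side hook_seat [191.1, 195.2] 0.37 [0.4485 0.1433 0.1844]
side outer_lid [197.2, 208.1] 0.62 [0.4468 0.1371 0.1468]
side outer_lid [190.6, 188.8] 0.39 [0.4569 0.1561 0.1821]
side outer_lid_claws [194.7, 208.4] 0.56 [0.4452 0.1447 0.1394]
side loop_grip [190.8, 194.5] 0.8 [0.4504 0.1473 0.1813]
side loop_grip [294.1, 192.3] 0.66 [0.6475 0.0834 0.0567]
side spice_jar_mid [267.9, 275.9] 0.97 [ 0.479  -0.0227  0.0299]
side jug [368.8, 410.7] 0.86 [ 0.4461 -0.3527  0.0067]
top [ 0.4333 -0.0701  1.3507] 573.6434472530581
top canister [365.9, 266.1] 0.79 [ 0.4634 -0.1697  0.014 ]
top hook_stand [228.6, 270.8] 0.94 [0.4518 0.1285 0.1398]
top hook_seat [214.9, 269.1] 0.56 [0.4556 0.1516 0.1744]
top outer_lid [214.9, 267.2] 0.78 [0.4595 0.1505 0.1802]
top outer_lid_claws [215.6, 266.1] 0.82 [0.4624 0.1552 0.1446]
top loop_grip [209.8, 268.6] 0.79 [0.4555 0.1608 0.1798]
top inner_lid_key [214.5, 267.3] 0.47 [0.4596 0.153  0.178 ]
top spice_jar_mid [293.4, 255.0] 0.94 [ 0.4861 -0.0048  0.1066]
top spice_jar_mid [213.0, 266.6] 0.35 [0.4597 0.156  0.173 ]
top jug [445.8, 266.0] 0.88 [ 0.4597 -0.3302  0.1317]
1.1 [0.249  0.5732 0.25  ] [-2.627  -1.7229  0.    ] 0.0850856376692906
```

```bash
python3 - <<'E'
import cv2,numpy as np
a=cv2.imread("pics/side0.png");b=cv2.imread("pics/top0.png")
a=cv2.resize(a[140:390,110:410],None,fx=1.33,fy=1.33*1,interpolation=3);b=cv2.resize(b[190:340,150:450],None,fx=2.6,fy=2.6,interpolation=3)
cv2.imwrite("pics/s1.png",cv2.resize(cv2.imread("pics/side0.png")[140:390,130:430],None,fx=2.4,fy=2.4,interpolation=2));cv2.imwrite("pics/t1.png",b)
E
```

```text
(no output)
```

View pics/s1.png

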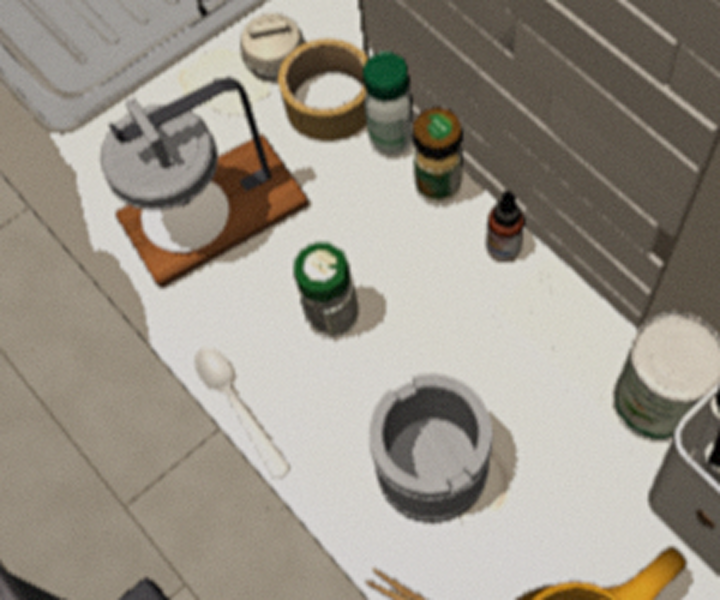

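View pics/t1.png

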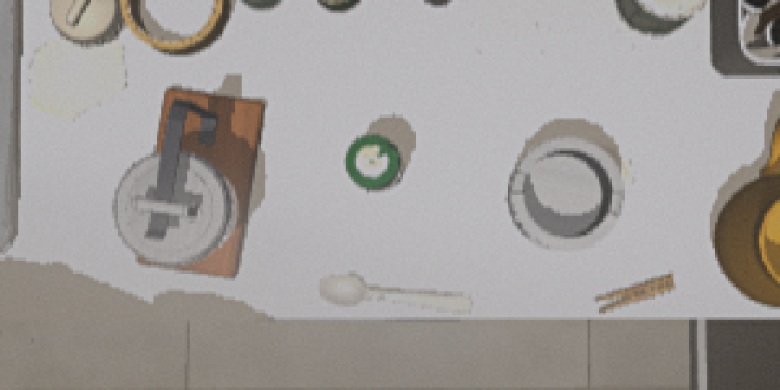

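Side view: the lids hang on the hook, with the loop bar across the arm at about (190,192) in the full image. The canister stands at about (309,327), and its notches face roughly ±y. Next I fit the geometry from the depth data.

```bash
python3 - <<'E'
from h import *
np.set_printoptions(precision=4,suppress=True)
from scipy.optimize import least_squares
p=arm.get_image("top"); s=arm.get_image("side")
def fitc(X,r=None):
    f=lambda q:np.hypot(X[:,0]-q[0],X[:,1]-q[1])-(q[2])
    q=least_squares(f,[*X.mean(0)[:2],.045],loss="soft_l1",f_scale=.002).x; return q
for n,I in(("top",p),("side",s)):
    C=cloud(I).reshape(-1,3)
    m=(abs(C[:,2]-.1)<.006)&(np.hypot(C[:,0]-.463,C[:,1]+.17)<.065); X=C[m]
    # rim ring: mean radius 42; outer boundary
    q=fitc(X); print(n,"can rim",len(X),q,X[:,2].mean())
    a=np.degrees(np.arctan2(X[:,1]-q[1],X[:,0]-q[0]))%360
    h=np.histogram(a,bins=90,range=(0,360))[0]; print("hist",h)
    m=(np.hypot(C[:,0]-.459,C[:,1]-.152)<.065)&(C[:,2]>.1); X=C[m]
    print(np.histogram(X[:,2],bins=np.arange(.1,.2,.005))[0])
    L=X[(X[:,2]>.124)&(X[:,2]<.142)]; A=np.c_[L[:,:2],np.ones(len(L))]; pl=np.linalg.lstsq(A,L[:,2],rcond=None)[0]
    (cx,cy),r=cv2.minEnclosingCircle(L[:,:2].astype(np.float32)); print("lidtop",pl,"z",pl@[cx,cy,1],cx,cy,r)
    B=X[X[:,2]>.168]; 
    print("hi",len(B)); np.save(n+"B.npy",B)
    for q in("hook_stand","outer_lid","canister","spice_jar_mid"):
        r=arm.masks_of(I,q)
        if r: np.save(f"{n}_{q}.npy",r[0]["region"]); print(q,r[0]["confidence"],r[0]["region"].sum())
np.savez("I.npz",t=cloud(p),s=cloud(s),tp=p["pixels"],sp=s["pixels"])
C=cloud(p); # wood base top
m=np.load("top_hook_stand.npy"); X=C[m]; 
W=X[(X[:,2]>.008)&(X[:,2]<.028)][:,:2].astype(np.float32); print("base",cv2.minAreaRect(W))
A=X[(X[:,2]>.15)&(X[:,2]<.2)]; print("arm",len(A),A[:,2].mean(),A.mean(0)); 
print(cv2.fitLine(A[:,:2].astype(np.float32),cv2.DIST_HUBER,0,.01,.01).ravel(), A.min(0),A.max(0))
E
```

```text
top can rim 490 [ 0.4648 -0.1672  0.0422] 0.10044341292451699
hist [6 6 6 6 5 5 6 5 6 7 4 7 5 6 7 6 2 1 0 2 1 1 4 4 7 6 8 5 7 6 6 5 7 6 7 5 7
 7 7 5 8 7 5 4 9 6 5 6 6 6 6 7 8 5 7 7 4 6 7 6 7 2 1 0 0 0 2 4 5 8 6 7 8 7
 6 7 5 6 6 6 6 7 7 7 6 6 7 3 8 6]
[  0   0   1  21  35  17 121 745 332  12   0   3   0   4  93 209  80  16
   1]
lidtop [0.0073 0.014  0.1322] z 0.13773727918464534 0.4543851315975189 0.15787678956985474 0.04787430167198181
hi 400
hook_stand 0.79 1557
outer_lid 0.88 1407
canister 0.7 1525
spice_jar_mid 0.82 416
side can rim 746 [ 0.4643 -0.168   0.0421] 0.1011246803689588
hist [10  9  9 11  9  7 11 10  9 10  9 14  7 11  9  9  6  0  0  0  0  0  5 10
  7  9 11 10  8 10  8  9 10 10  6  9  7  9 10  8  8 10 10  8 12 12  8  9
 11 10 10 11 11 10 10 12 14  7 13 11 12  4  1  0  0  0  0  7 11 10 10  8
  9  9 10  7  9 10  8 10 10  8  8  7 10 10  7 11  8  9]
[  0   2   0  13  89  75  60 819 337   7   8   7   7   9  58 256  91  13
   2]
lidtop [0.0223 0.061  0.1188] z 0.13857447176146212 0.45344457030296326 0.15757009387016296 0.047705769538879395
hi 422
hook_stand 0.83 2723
outer_lid 0.86 1598
canister 0.61 2514
spice_jar_mid 0.7 841
base ((0.4790593683719635, 0.15426728129386902), (0.0896872878074646, 0.15959686040878296), 80.86543273925781)
arm 306 0.1753456574341104 [0.4904 0.1526 0.1753]
[ 0.9867 -0.1627  0.4904  0.1526] [0.4312 0.1382 0.1516] [0.5395 0.168  0.1904]
```

```bash
python3 - <<'E'
from h import *
np.set_printoptions(precision=4,suppress=True)
D=np.load("I.npz")
n=np.array([.1627,.9867]) # stand y axis
c=np.array([.4904,.1526])
pts=[]
for k in"ts":
    C=D[k].reshape(-1,3); d=(C[:,:2]-c)@n
    m=(np.hypot(C[:,0]-.4545,C[:,1]-.158)<.032)&(C[:,2]>.172)&(C[:,2]<.19)&(abs(d)>.0095)
    B=C[m]; vx,vy,x0,y0=cv2.fitLine(B[:,:2].astype(np.float32),cv2.DIST_HUBER,0,.01,.01).ravel()
    t=(B[:,:2]-[x0,y0])@[vx,vy]
    print(k,len(B),"bar dir",np.degrees(np.arctan2(vy,vx))%180,"mid",np.array([x0,y0])+(t.min()+t.max())/2*np.array([vx,vy]),"len",np.ptp(t),B[:,2].mean(), "arm side mean d",d[m].min(),d[m].max())
    L=(np.hypot(C[:,0]-.4545,C[:,1]-.158)<.06)&(C[:,2]>.128)&(C[:,2]<.146); L=C[L]
    from scipy.spatial import ConvexHull
    H=L[ConvexHull(L[:,:2]).vertices][:,:2]; 
    from scipy.optimize import least_squares
    print(" lid fit",least_squares(lambda q:np.hypot(*(H-q[:2]).T)-q[2],[.4545,.158,.047],loss="soft_l1",f_scale=.001).x)
    # canister notch
    r=np.array([.4646,-.1676]); m=(abs(C[:,2]-.1)<.005)&(np.hypot(*(C[:,:2]-r).T)<.055); X=C[m][:,:2]-r
    a=np.degrees(np.arctan2(X[:,1],X[:,0]))%180
    best=[(sum(abs((a-g+90)%180-90)<11),g) for g in np.arange(60,100,.5)]; mn=min(best)[0]; print(" notch",mn,np.mean([g for b,g in best if b<=mn+1]))
    m=np.load(("top" if k=="t" else "side")+"_spice_jar_mid.npy"); J=D[k][m]; J=J[J[:,2]>.095]; print(" jar",np.median(J,0))
E
```

```text
t 61 bar dir 80.79982 mid [0.4545 0.1584] len 0.04666426659064671 0.18091325437576244 arm side mean d -0.023486230545405305 0.02317617445942971
 lid fit [0.4544 0.1586 0.0466]
 notch 3 77.5
 jar [ 0.4925 -0.0048  0.1065]
s 71 bar dir 81.057045 mid [0.4537 0.1585] len 0.04671271396163437 0.18020881128142877 arm side mean d -0.023527574509635732 0.023214842885427713
 lid fit [0.4534 0.1575 0.0463]
 notch 0 77.5
 jar [ 0.4907 -0.0068  0.1072]
```

Request:
jog_arm --pt "0 0 3 0.025 -0.05 0 1" --pt "0 0 3 0.025 -0.05 0 1" --pt "0 0 3 0.025 -0.05 0 1" --pt "0 0 3 0.025 -0.05 0 1" --pt "0 0 2.4 0.025 -0.05 0 1" --squeeze 50

```text
time_s: 2.22
tool_pos: [0.3742, 0.3189, 0.2495]
tcp_rot: [-2.375, -2.055, -0.001]
contact_force: [1.5, -0.8, 0.9]
finger_gap: 0.0852
```

Request:
jog_arm --pt "0 0 0 0.025 -0.05 0 1" --pt "0 0 0 0.025 -0.05 0 1" --pt "0 0 0 0.025 -0.05 0 1" --pt "0 0 0 0 0 0 1"

```text
time_s: 2.72
tool_pos: [0.4528, 0.1599, 0.2506]
tcp_rot: [2.381, 2.049, 0.005]
contact_force: [0.4, 0.3, 0.4]
finger_gap: 0.0854
```

```bash
cat >> h.py <<'E'
from scipy.spatial.transform import Rotation as Ro
def st():
    s=arm.observe(); R=Ro.from_rotvec(s["tcp_rot"]).as_matrix()
    print("t",s["time_s"],"pos",np.round(s["tool_pos"],4),"jaw",np.round(np.degrees(np.arctan2(R[1,0],R[0,0]))%180,2),"z",np.round(R[:,2],4),"F",np.round(s["contact_force"],2),"M",np.round(s["ft_torque"],2),"gap",round(s["finger_gap"],4),"q7",np.round(s["joint_positions"],2)[6]); return s
E
python3 -c "
from h import *
st()"
```

```text
t 2.725 pos [0.4528 0.1599 0.2506] jaw 81.43 z [ 0.0026  0.0017 -1.    ] F [0.36 0.28 0.42] M [ 0.05 -0.   -0.07] gap 0.0854 q7 0.97
```

Request:
jog_arm --pt "0 0 -0.4 0.001 -0.0015 -0.035 1" --pt "0 0 0 0 0 -0.03 1" --pt "0 0 0 0 0 -0.018 1" --pt "0 0 0 0 0 0 1"

```text
time_s: 3.22
tool_pos: [0.4538, 0.1602, 0.1662]
tcp_rot: [2.388, 2.042, 0.009]
contact_force: [-0.1, -1.0, 1.2]
finger_gap: 0.0856
```

```bash
python3 -c "
from h import *
st()
p=arm.get_image('side');cv2.imwrite('pics/s2.png',cv2.resize(p['pixels'][140:290,110:310],None,fx=3,fy=3,interpolation=2))"
```

```text
t 3.225 pos [0.4538 0.1602 0.1662] jaw 81.06 z [ 0.0044  0.0038 -1.    ] F [-0.05 -1.03  1.18] M [0.02 0.02 0.01] gap 0.0856 q7 0.97
```

View pics/s2.png

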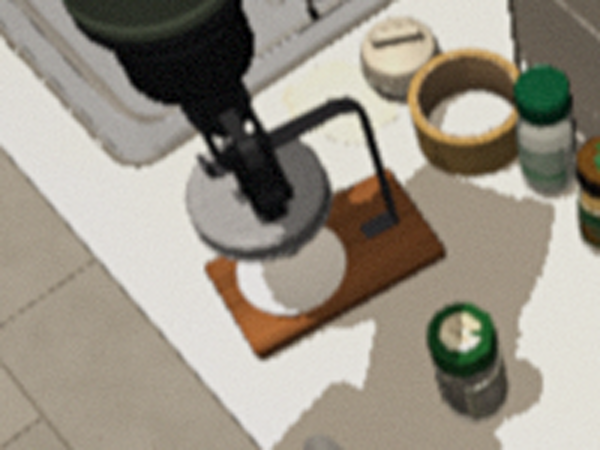

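Request:
jog_arm --pt "-0.2 0.25 0 0 -0.0018 -0.003 1" --pt "0 0 0 0 0 0 0.6" --pt "0 0 0 0 0 0 0.4" --pt "0 0 0 0 0 0 0.4" --pt "0 0 0 0 0 0 0.4"

```text
time_s: 3.9
tool_pos: [0.455, 0.1593, 0.1661]
tcp_rot: [2.387, 2.042, 0.007]
contact_force: [0.2, -0.3, -3.5]
finger_gap: 0.045
```

Request:
jog_arm --pt "0 0 0 0 0 0 0.4" --pt "0 0 0 0 0 0 0.4"

```text
time_s: 4.15
tool_pos: [0.4549, 0.1592, 0.166]
tcp_rot: [2.387, 2.042, 0.006]
contact_force: [0.2, -0.3, -1.4]
finger_gap: 0.0453
```

```bash
python3 -c "
from h import *
st()"
```

```text
t 4.15 pos [0.4549 0.1592 0.166 ] jaw 81.09 z [ 0.0036  0.0021 -1.    ] F [ 0.19 -0.27 -1.4 ] M [ 0.05 -0.06 -0.  ] gap 0.0453 q7 0.97
```

Request:
jog_arm --pt "0 0 0 0 0 0.007 0.35" --pt "0 0 0 0 0 0.007 0.35" --pt "0 0 0 0 0 0.006 0.35" --pt "0 0 0 0 0 0 0.35" --squeeze 80

```text
time_s: 4.65
tool_pos: [0.4549, 0.1592, 0.1877]
tcp_rot: [2.387, 2.042, 0.007]
contact_force: [-0.5, 0.2, -2.7]
finger_gap: 0.0448
```

```bash
python3 -c "
from h import *
st()"
```

```text
t 4.65 pos [0.4549 0.1592 0.1877] jaw 81.09 z [ 0.0039  0.0022 -1.    ] F [-0.47  0.17 -2.7 ] M [ 0.03 -0.03 -0.02] gap 0.0448 q7 0.97
```

Request:
jog_arm --pt "0 0 0 -0.01 0.0016 0 0.35" --pt "0 0 0 -0.016 0.0026 0 0.35" --pt "0 0 0 -0.016 0.0026 0 0.35" --pt "0 0 0 -0.014 0.0023 0 0.35" --pt "0 0 0 0 0 0 0.35"

```text
time_s: 5.28
tool_pos: [0.3935, 0.1689, 0.1873]
tcp_rot: [2.386, 2.043, 0.005]
contact_force: [-0.8, 0.0, -2.5]
finger_gap: 0.0446
```

```bash
python3 -c "
from h import *
st()"
```

```text
t 5.275 pos [0.3935 0.1689 0.1873] jaw 81.15 z [ 0.0027  0.0019 -1.    ] F [-0.76  0.04 -2.47] M [ 0.06 -0.03 -0.03] gap 0.0446 q7 0.88
```

Request:
jog_arm --pt "0 0 0 0.001 -0.018 0 0.35" --pt "0 0 0 0.001 -0.025 0 0.35" --pt "0 0 0 0.001 -0.03 0 0.35" --pt "0 0 0 0.001 -0.02 0.005 0.35" --pt "0 0 0 0.002 0 0.02 0.35"

```text
time_s: 5.9
tool_pos: [0.3999, 0.0733, 0.2124]
tcp_rot: [2.385, 2.044, 0.005]
contact_force: [0.6, 1.1, -2.6]
finger_gap: 0.0447
```

Request:
jog_arm --pt "0 0 0 0.005 0 0.03 0.35" --pt "0 0 0 0.01 -0.02 0.02 0.35" --pt "0 0 -0.9 0.013 -0.045 0 0.35" --pt "0 0 -0.9 0.014 -0.05 0 0.35" --pt "0 0 -0.9 0.014 -0.05 0 0.35"

```text
time_s: 6.52
tool_pos: [0.4588, -0.094, 0.2663]
tcp_rot: [2.425, 1.991, 0.013]
contact_force: [0.9, 0.6, -2.0]
finger_gap: 0.0445
```

```bash
python3 -c "
from h import *
st()"
```

```text
t 6.525 pos [ 0.4588 -0.094   0.2663] jaw 78.78 z [ 0.0085  0.0026 -1.    ] F [ 0.86  0.58 -1.99] M [ 0.04 -0.06  0.02] gap 0.0445 q7 1.52
```

Request:
jog_arm --pt "0 0.3 -0.4 0.003 -0.035 0 0.35" --pt "0 0 -0.4 0.003 -0.033 -0.01 0.35" --pt "0 0 0 0 -0.004 -0.02 0.35" --pt "0 0 0 0 0 -0.01 0.35" --pt "0 0 0 0 0 0 0.35"

```text
time_s: 7.15
tool_pos: [0.4657, -0.1728, 0.2255]
tcp_rot: [2.446, 1.967, 0.006]
contact_force: [-0.1, -0.7, -0.8]
finger_gap: 0.0444
```

```bash
python3 - <<'E'
from h import *
np.set_printoptions(precision=4,suppress=True)
s=st(); c=s["tool_pos"]
for n in("top","side"):
    p=arm.get_image(n); C=cloud(p).reshape(-1,3)
    z=c[2]-.029
    L=C[(np.hypot(C[:,0]-c[0],C[:,1]-c[1])<.06)&(abs(C[:,2]-z)<.005)]
    A=np.c_[L[:,:2]-c[:2],np.ones(len(L))]; pl=np.linalg.lstsq(A,L[:,2],rcond=None)[0]
    from scipy.spatial import ConvexHull
    from scipy.optimize import least_squares
    H=L[ConvexHull(L[:,:2]).vertices][:,:2]
    print(n,len(L),"plane",pl,"exp z",z,"centre",least_squares(lambda q:np.hypot(*(H-q[:2]).T)-.0465,c[:2],loss="soft_l1",f_scale=.001).x)
    for q in("inner_lid_key","canister","outer_lid"):
        for r in arm.mark_of(p,q)[:2]: print(q,r["position"],r["confidence"])
    if n=="side": cv2.imwrite('pics/s3.png',cv2.resize(p['pixels'][200:400,200:420],None,fx=3,fy=3,interpolation=2))
E
```

```text
t 7.15 pos [ 0.4657 -0.1728  0.2255] jaw 77.62 z [ 0.0047  0.0003 -1.    ] F [-0.13 -0.69 -0.77] M [ 0.   -0.03  0.04] gap 0.0444 q7 1.7Traceback (most recent call last):
  File "<stdin>", line 11, in <module>
  File "scipy/spatial/_qhull.pyx", line 2492, in scipy.spatial._qhull.ConvexHull.__init__
  File "scipy/spatial/_qhull.pyx", line 280, in scipy.spatial._qhull._Qhull.__init__
ValueError: No points given
```

```bash
cat > look.py <<'E'
from h import *
import sys
np.set_printoptions(precision=4,suppress=True)
s=st(); c=s["tool_pos"]; p=arm.get_image("side"); C=cloud(p).reshape(-1,3)
D=C[np.hypot(C[:,0]-c[0],C[:,1]-c[1])<.06]; e=np.arange(c[2]-.075,c[2]-.01,.005)
print(np.c_[e[:-1],np.histogram(D[:,2],e)[0]].T)
z=c[2]-.029
L=D[abs(D[:,2]-z)<.006]
if len(L)>50:
    A=np.c_[L[:,:2]-c[:2],np.ones(len(L))]; print("plane",np.linalg.lstsq(A,L[:,2],rcond=None)[0],"exp",z)
    from scipy.optimize import least_squares
    from scipy.spatial import ConvexHull
    H=L[ConvexHull(L[:,:2]).vertices][:,:2]
    print("centre",least_squares(lambda q:np.hypot(*(H-q[:2]).T)-.0465,c[:2],loss="soft_l1",f_scale=.001).x,len(L))
for q in("inner_lid_key","inner_lid","canister","outer_lid"):
    for r in arm.mark_of(p,q)[:1]: print(q,r["position"],r["confidence"])
cv2.imwrite(f'pics/{sys.argv[1]}.png',cv2.resize(p['pixels'][200:400,200:420],None,fx=3,fy=3,interpolation=2))
E
python3 look.py s3
```

```text
t 7.2 pos [ 0.4659 -0.1728  0.2259] jaw 77.62 z [ 0.0053  0.0002 -1.    ] F [ 0.93  0.18 -2.47] M [ 0.01 -0.01  0.05] gap 0.0444 q7 1.7
[[   0.1509    0.1559    0.1609    0.1659    0.1709    0.1759    0.1809
     0.1859    0.1909    0.1959    0.2009    0.2059]
 [   0.        0.        0.        0.        0.       56.       59.
    43.      135.     1052.       59.        0.    ]]
plane [0.0122 0.0264 0.1985] exp 0.19692441473812755
centre [ 0.4651 -0.1716] 1246
inner_lid_key [204.3, 232.8] 0.24
inner_lid [404.1, 305.1] 0.68
canister [308.0, 334.7] 0.74
outer_lid [308.7, 304.4] 0.96
```

View pics/s3.png

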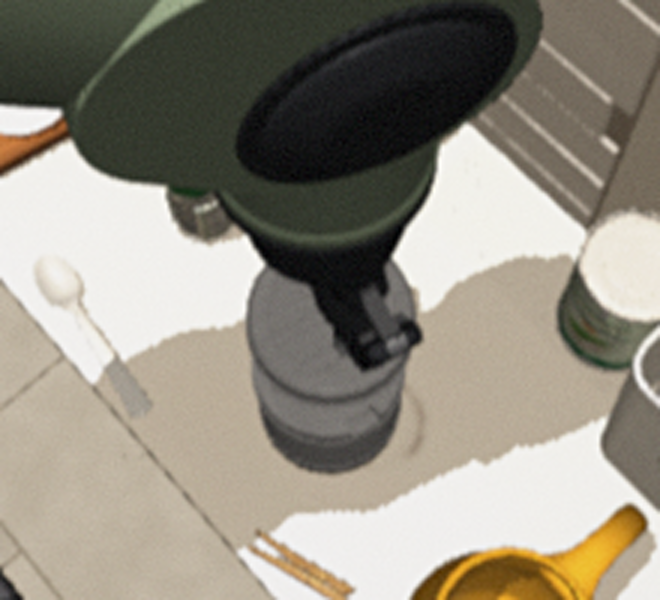

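Request:
jog_arm --pt "0 0.1 0 -0.0005 0.0054 -0.015 0.35" --pt "0 0 0 0 0 -0.02 0.35" --pt "0 0 0 0 0 -0.008 0.35" --pt "0 0 0 0 0 0 0.35"

```text
time_s: 7.95
tool_pos: [0.4655, -0.1659, 0.1809]
tcp_rot: [2.445, 1.969, 0.006]
contact_force: [0.7, -0.3, -1.6]
finger_gap: 0.0446
```

```bash
python3 -c "
from h import *
st()"
```

```text
t 7.95 pos [ 0.4655 -0.1659  0.1809] jaw 77.7 z [ 4.7e-03  4.0e-04 -1.0e+00] F [ 0.73 -0.29 -1.62] M [-0.03  0.05  0.02] gap 0.0446 q7 1.7
```

Trim y by about -1.5 mm, then lower in small steps while watching the force.

Request:
jog_arm --pt "0 0.1 0 0 -0.0015 -0.004 0.35" --pt "0 0 0 0 0 -0.004 0.35" --pt "0 0 0 0 0 -0.004 0.35" --pt "0 0 0 0 0 0 0.35"

```text
time_s: 8.45
tool_pos: [0.466, -0.1676, 0.1689]
tcp_rot: [2.445, 1.969, 0.005]
contact_force: [-0.6, -0.4, -2.0]
finger_gap: 0.0447
```

Request:
jog_arm --pt "0 0 0 0 0 -0.003 0.35" --pt "0 0 0 0 0 -0.002 0.35" --pt "0 0 0 0 0 0 0.35"

```text
time_s: 8.82
tool_pos: [0.4661, -0.1676, 0.1637]
tcp_rot: [2.445, 1.969, 0.006]
contact_force: [0.4, 0.1, -2.5]
finger_gap: 0.0446
```

```bash
python3 -c "
from h import *
st()"
```

```text
t 8.825 pos [ 0.4661 -0.1676  0.1637] jaw 77.69 z [ 4.6e-03  1.0e-04 -1.0e+00] F [ 0.41  0.06 -2.47] M [-0.03  0.07 -0.02] gap 0.0446 q7 1.72
```

Request:
jog_arm --pt "0 0 0 -0.0005 0 -0.002 0.35" --pt "0 0 0 0 0 -0.002 0.35" --pt "0 0 0 0 0 0 0.35"

```text
time_s: 9.2
tool_pos: [0.4656, -0.1676, 0.1595]
tcp_rot: [2.445, 1.969, 0.006]
contact_force: [-0.3, 0.7, -2.7]
finger_gap: 0.0447
```

```bash
python3 -c "
from h import *
st()"
```

```text
t 9.2 pos [ 0.4656 -0.1676  0.1595] jaw 77.69 z [ 4.7e-03  1.0e-04 -1.0e+00] F [-0.33  0.7  -2.66] M [0.01 0.07 0.01] gap 0.0447 q7 1.72
```

Request:
jog_arm --pt "0 0 0 0 0 -0.002 0.35" --pt "0 0 0 0 0 -0.002 0.35" --pt "0 0 0 0 0 0 0.35"

```text
time_s: 9.57
tool_pos: [0.4656, -0.1676, 0.1552]
tcp_rot: [2.445, 1.969, 0.006]
contact_force: [0.4, 0.1, -2.7]
finger_gap: 0.0447
```

```bash
python3 -c "
from h import *
for i in range(2):
    st(); arm.get_image('side')
"; python3 look.py s4
```

```text
t 9.575 pos [ 0.4656 -0.1676  0.1552] jaw 77.69 z [ 4.6e-03  1.0e-04 -1.0e+00] F [ 0.38  0.09 -2.74] M [-0.02  0.05  0.01] gap 0.0447 q7 1.72
t 9.625 pos [ 0.4657 -0.1676  0.1553] jaw 77.69 z [ 0.0048  0.     -1.    ] F [ 0.99 -0.82 -2.6 ] M [-0.04  0.08  0.01] gap 0.0445 q7 1.72
t 9.675 pos [ 0.4657 -0.1676  0.1554] jaw 77.68 z [ 0.0049  0.     -1.    ] F [ 0.15 -0.8  -2.22] M [-0.05  0.03 -0.03] gap 0.0446 q7 1.72
[[  0.0804   0.0854   0.0904   0.0954   0.1004   0.1054   0.1104   0.1154
    0.1204   0.1254   0.1304   0.1354]
 [ 28.      74.      40.      25.      37.      37.      54.      35.
   99.     867.      48.       0.    ]]
plane [0.0073 0.0237 0.1279] exp 0.12638902497165092
centre [ 0.4649 -0.1662] 1014
canister [309.1, 335.8] 0.82
outer_lid [308.6, 319.6] 0.58
```

View pics/s4.png

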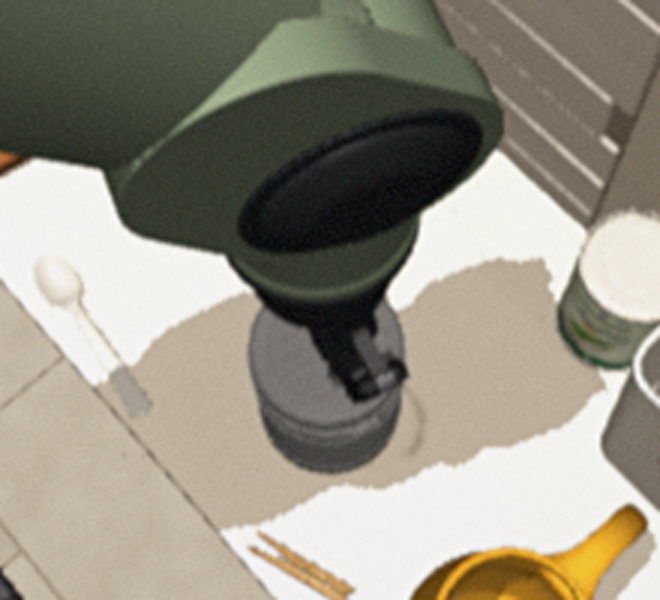

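Request:
jog_arm --pt "0 0 0 0 0 -0.0015 0.35" --pt "0 0 0 0 0 -0.0015 0.35" --pt "0 0 0 0 0 0 0.35"

```text
time_s: 10.3
tool_pos: [0.4658, -0.1677, 0.1524]
tcp_rot: [2.444, 1.968, 0.007]
contact_force: [-0.3, -0.1, -1.6]
finger_gap: 0.045
```

Request:
jog_arm --pt "0 0 0 0 0 0 0.35"

```text
time_s: 10.42
tool_pos: [0.4658, -0.1677, 0.1524]
tcp_rot: [2.444, 1.968, 0.006]
contact_force: [0.5, -0.0, -1.5]
finger_gap: 0.0447
```

Request:
jog_arm --pt "0 0 0 0 0 -0.001 0.35" --pt "0 0 0 0 0 0 0.35"

```text
time_s: 10.68
tool_pos: [0.4658, -0.1678, 0.1513]
tcp_rot: [2.444, 1.968, 0.006]
contact_force: [0.5, 0.5, -0.8]
finger_gap: 0.0444
```

```bash
python3 -c "
from h import *
for i in range(3):
    st(); arm.get_image('side')
"
```

```text
t 10.675 pos [ 0.4658 -0.1678  0.1513] jaw 77.68 z [ 5.4e-03 -2.0e-04 -1.0e+00] F [ 0.48  0.5  -0.78] M [-0.09  0.03  0.  ] gap 0.0444 q7 1.72
t 10.725 pos [ 0.4659 -0.1677  0.1514] jaw 77.68 z [ 5.6e-03 -2.0e-04 -1.0e+00] F [-0.17 -0.49 -1.24] M [-0.02  0.03  0.02] gap 0.0444 q7 1.72
t 10.775 pos [ 0.4658 -0.1678  0.1514] jaw 77.68 z [ 5.5e-03 -2.0e-04 -1.0e+00] F [ 0.05 -0.44 -1.68] M [-0.03  0.02  0.05] gap 0.0442 q7 1.72
```

Request:
jog_arm --pt "0 0 0 0 0 -0.001 0.35" --pt "0 0 0 0 0 0 0.35"

```text
time_s: 11.08
tool_pos: [0.466, -0.1678, 0.1509]
tcp_rot: [2.444, 1.968, 0.007]
contact_force: [-2.0, 0.9, 2.3]
finger_gap: 0.0446
```

Request:
jog_arm --pt "0 0 0 0 0 -0.001 0.35" --pt "0 0 0 0 0 0 0.35"

```text
time_s: 11.32
tool_pos: [0.4662, -0.168, 0.1509]
tcp_rot: [2.444, 1.967, 0.008]
contact_force: [-0.5, 0.1, 0.1]
finger_gap: 0.0444
```

```bash
python3 -c "
from h import *
for i in range(2):
    st(); arm.get_image('side')
"
```

```text
t 11.325 pos [ 0.4662 -0.168   0.1509] jaw 77.67 z [ 7.1e-03 -2.0e-04 -1.0e+00] F [-0.47  0.13  0.09] M [ 0.    0.22 -0.02] gap 0.0444 q7 1.72
t 11.375 pos [ 0.4663 -0.168   0.1508] jaw 77.67 z [ 7.1e-03 -3.0e-04 -1.0e+00] F [-0.83  0.35  5.09] M [-0.07  0.4  -0.05] gap 0.0445 q7 1.72
```

Request:
jog_arm --pt "0 0.2 0 -0.0004 0 0.0018 0.35" --pt "0 0 0 0 0 0 0.35"

```text
time_s: 11.68
tool_pos: [0.466, -0.1679, 0.1526]
tcp_rot: [2.445, 1.969, 0.004]
contact_force: [-0.1, 0.1, -1.7]
finger_gap: 0.0444
```

```bash
python3 -c "
from h import *
for i in range(2):
    st(); arm.get_image('side')
"
```

```text
t 11.675 pos [ 0.466  -0.1679  0.1526] jaw 77.68 z [ 3.5e-03 -3.0e-04 -1.0e+00] F [-0.08  0.12 -1.65] M [0.02 0.03 0.01] gap 0.0444 q7 1.72
t 11.725 pos [ 0.4659 -0.1679  0.1525] jaw 77.68 z [ 3.5e-03 -3.0e-04 -1.0e+00] F [-0.29 -0.12 -1.73] M [-0.02 -0.02  0.07] gap 0.0447 q7 1.72
```

Request:
jog_arm --pt "0 0 3 0 0 0 0.35" --pt "0 0 5 0 0 0 0.35" --pt "0 0 5 0 0 0 0.35" --pt "0 0 0 0 0 0 0.35"

```text
time_s: 12.28
tool_pos: [0.4657, -0.1678, 0.152]
tcp_rot: [2.201, 2.24, 0.004]
contact_force: [0.5, -0.4, -1.8]
finger_gap: 0.0446
```

```bash
python3 -c "
from h import *
st()"
```

```text
t 12.275 pos [ 0.4657 -0.1678  0.152 ] jaw 91.01 z [ 2.7e-03  6.0e-04 -1.0e+00] F [ 0.52 -0.36 -1.8 ] M [-0.01  0.07 -0.  ] gap 0.0446 q7 1.91
```

Request:
jog_arm --pt "0 0 5 0 0 0.0005 0.35" --pt "0 0 5 0 0 0 0.35" --pt "0 0 5 0 0 0 0.35" --pt "0 0 0 0 0 0 0.35"

```text
time_s: 12.78
tool_pos: [0.4656, -0.1677, 0.1522]
tcp_rot: [1.893, 2.506, 0.004]
contact_force: [0.4, 0.3, -1.5]
finger_gap: 0.0444
```

```bash
python3 -c "
from h import *
st()"
```

```text
t 12.775 pos [ 0.4656 -0.1677  0.1522] jaw 105.87 z [ 0.0021  0.0014 -1.    ] F [ 0.41  0.33 -1.53] M [ 0.02  0.03 -0.  ] gap 0.0444 q7 2.12
```

Request:
jog_arm --pt "0 0 5 0 0 0.0003 0.35" --pt "0 0 5 0 0 0 0.35" --pt "0 0 4 0 0 0 0.35" --pt "0 0 0 0 0 0 0.35"

```text
time_s: 13.28
tool_pos: [0.4655, -0.1677, 0.1522]
tcp_rot: [1.585, 2.712, 0.003]
contact_force: [0.1, -0.3, -2.1]
finger_gap: 0.0446
```

```bash
python3 -c "
from h import *
st()"; python3 look.py s5
```

```text
t 13.275 pos [ 0.4655 -0.1677  0.1522] jaw 119.4 z [ 0.0011  0.0019 -1.    ] F [ 0.14 -0.27 -2.08] M [-0.01  0.03  0.01] gap 0.0446 q7 2.31
t 13.275 pos [ 0.4655 -0.1677  0.1522] jaw 119.4 z [ 0.0011  0.0019 -1.    ] F [ 0.14 -0.27 -2.08] M [-0.01  0.03  0.01] gap 0.0446 q7 2.31
[[  0.0772   0.0822   0.0872   0.0922   0.0972   0.1022   0.1072   0.1122
    0.1172   0.1222   0.1272   0.1322]
 [  1.      58.      55.      32.      22.      48.      55.      36.
  111.     983.      87.       5.    ]]
plane [0.0275 0.0346 0.1255] exp 0.12320290568860354
centre [ 0.464  -0.1662] 1179
canister [309.0, 333.9] 0.81
outer_lid [306.7, 317.9] 0.67
```

View pics/s5.png

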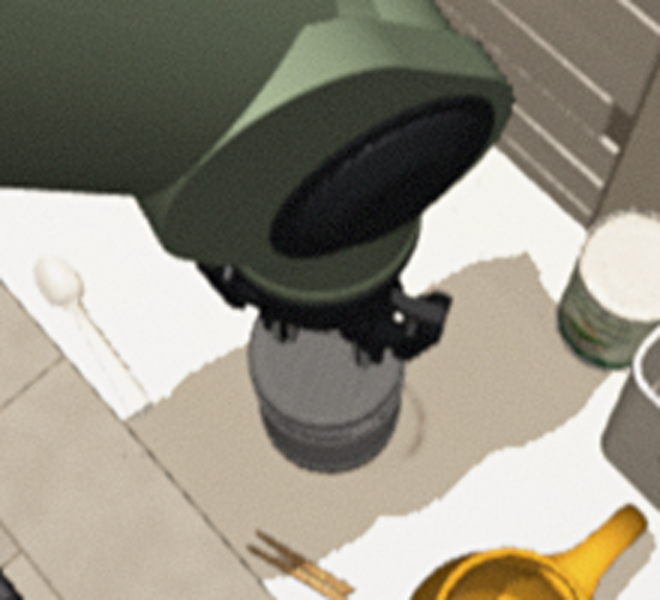

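The outer lid has turned 41.7° and is still on the canister, and no reaction torque shows. I lift slowly and check the weight.

Request:
jog_arm --pt "0 0 0 0 0 0.0015 0.35" --pt "0 0 0 0 0 0.0015 0.35" --pt "0 0 0 0 0 0.002 0.35" --pt "0 0 0 0 0 0.002 0.35" --pt "0 0 0 0 0 0 0.35"

```text
time_s: 14.15
tool_pos: [0.4656, -0.1676, 0.1599]
tcp_rot: [1.585, 2.712, 0.003]
contact_force: [-1.5, 0.2, -0.8]
finger_gap: 0.0445
```

```bash
python3 -c "
from h import *
for i in range(4):
    st(); arm.get_image('side')
"
```

```text
t 14.15 pos [ 0.4656 -0.1676  0.1599] jaw 119.41 z [ 0.0014  0.0017 -1.    ] F [-1.45  0.15 -0.84] M [0.02 0.01 0.  ] gap 0.0445 q7 2.31
t 14.2 pos [ 0.4656 -0.1676  0.1598] jaw 119.41 z [ 0.0013  0.0017 -1.    ] F [-0.26 -0.37 -1.69] M [-0.05  0.05  0.03] gap 0.0446 q7 2.31
t 14.25 pos [ 0.4656 -0.1676  0.1597] jaw 119.41 z [ 0.0011  0.0017 -1.    ] F [-0.6   0.16 -1.43] M [ 0.   -0.   -0.01] gap 0.0444 q7 2.31
t 14.3 pos [ 0.4655 -0.1675  0.1597] jaw 119.41 z [ 0.0011  0.0017 -1.    ] F [ 0.02  0.05 -1.58] M [-0.03  0.02 -0.02] gap 0.045 q7 2.31
```

Request:
jog_arm --pt "0 0 0 0 0 0.006 0.35" --pt "0 0 0 0 0 0.012 0.35" --pt "0 0 0 0 0 0.02 0.35" --pt "0 0 0 0 0 0.03 0.35" --pt "0 0 0 0 0 0.03 0.35"

```text
time_s: 14.98
tool_pos: [0.4645, -0.1673, 0.2616]
tcp_rot: [-1.583, -2.711, -0.002]
contact_force: [0.8, -0.4, -1.5]
finger_gap: 0.0447
```

Request:
jog_arm --pt "0 0 0 0 0 0.02 0.35" --pt "0 0 0 0 0 0.005 0.35" --pt "0 0 0 0 0 0 0.35" --pt "0 0 0 0 0 0 0.35"

```text
time_s: 15.48
tool_pos: [0.4646, -0.1674, 0.2902]
tcp_rot: [1.584, 2.712, 0.004]
contact_force: [-0.7, 0.5, -1.8]
finger_gap: 0.0446
```

```bash
python3 look.py s6; python3 - <<'E'
from h import *
np.set_printoptions(precision=4,suppress=True)
s=st(); p=arm.get_image("side");C=cloud(p).reshape(-1,3)
D=C[np.hypot(C[:,0]-.4645,C[:,1]+.1675)<.055]; e=np.arange(.09,.13,.002); print(np.c_[e[:-1],np.histogram(D[:,2],e)[0]].T)
r=np.hypot(D[:,0]-.4645,D[:,1]+.1675); F=D[(r>.028)&(r<.04)&(abs(D[:,2]-.105)<.012)]; print("flange",len(F),np.median(F[:,2]),F[:,2].min(),F[:,2].max(), np.linalg.lstsq(np.c_[F[:,:2]-[.4645,-.1675],np.ones(len(F))],F[:,2],rcond=None)[0])
for q in("inner_lid","inner_lid_key","canister"):
    for r in arm.mark_of(p,q)[:1]: print(q,r["position"],r["confidence"],at_z(p,r["position"],.1 if q=="inner_lid" else .093 if "key" in q else 0))
E
```

```text
t 15.475 pos [ 0.4646 -0.1674  0.2902] jaw 119.41 z [ 0.0023  0.0016 -1.    ] F [-0.74  0.55 -1.81] M [-0.02 -0.01 -0.04] gap 0.0446 q7 2.31
[[   0.2152    0.2202    0.2252    0.2302    0.2352    0.2402    0.2452
     0.2502    0.2552    0.2602    0.2652    0.2702]
 [   0.        0.        0.        0.        0.       56.       93.
    57.      134.     1493.       80.       11.    ]]
plane [0.0272 0.0341 0.2635] exp 0.26116498987722014
centre [ 0.4632 -0.1662] 1702
inner_lid [310.7, 320.2] 0.79
canister [311.2, 332.2] 0.75
outer_lid [305.3, 292.3] 0.95
t 15.725 pos [ 0.4648 -0.1674  0.2904] jaw 119.41 z [ 0.0024  0.0015 -1.    ] F [-0.32  0.32 -1.04] M [0.   0.01 0.02] gap 0.0449 q7 2.31
[[  0.09    0.092   0.094   0.096   0.098   0.1     0.102   0.104   0.106
    0.108   0.11    0.112   0.114   0.116   0.118   0.12    0.122   0.124
    0.126   0.128]
 [ 18.     19.     14.     12.     38.    129.    116.    146.     83.
   13.     10.      7.     13.    101.    285.    134.     15.      0.
    0.      0.   ]]
flange 228 0.1058763652590291 0.10182831467557185 0.11698299651318056 [ 0.0028 -0.0253  0.1068]
inner_lid [309.3, 318.8] 0.6 [ 0.466 -0.167  0.1  ]
canister [307.7, 334.7] 0.94 [ 0.4609 -0.1655  0.    ]
```

View pics/s6.png

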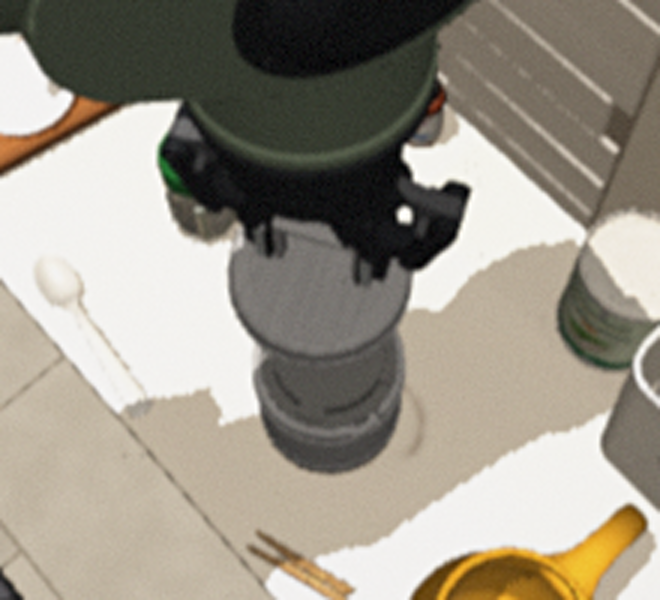

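The inner lid sits in the canister, with its hub top at about 0.119 m. It would be near 0.127 m if the lid stood on its keys. The outer lid is held about 120 mm above it, level.

```bash
python3 -c "
from h import *
st(); arm.finish_job()"
```

```text
t 15.925 pos [ 0.4649 -0.1675  0.2906] jaw 119.41 z [ 0.003   0.0014 -1.    ] F [-0.09  0.02 -1.72] M [-0.02  0.01  0.01] gap 0.0443 q7 2.31
the job is handed in; nothing more can be done
```

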